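# Stack the balcony-table storage boxes and put the puzzle away

### The job

Build the storage tower on the wooden base board, one box at a time: first set the dark, deepest box squarely in the middle of the board with its long side along the board's, then seat the mid-grey box fully in its mouth, then seat the pale, shallowest box in the mid-grey one. Finally put the wooden puzzle cube in the pale box at the top, lying flat on its floor. Leave the mug, the bottle and the glass dish where they stand, and let go of everything.

Things in the scene. Friction and masses are not known exactly. Their poses are not given: they have to be found in the camera images.
- board: flat wooden base board fixed to the table, 90 mm (its x) x 136 mm (its y) x 12 mm high. Origin: centre of its underside, at table height; z up. The tower stands on its flat top, 12 mm above the origin
- box_deep: open dark grey, almost black plastic box, blue label clips on both short ends; 64 mm wide (x) x 110 mm long (y) x 75 mm tall, walls 3 mm. Origin: centre of the underside; z up; starts upright and empty. Lowest 5 mm: a foot of 48 x 94 mm that enters the 58 x 104 mm mouth of a box below, whose rim then carries the body. A box seated in this one has its origin 70 mm above this origin. Inner floor 9 mm up
- box_middle: open mid-grey plastic box, yellow label clips on both short ends; 64 mm wide (x) x 110 mm long (y) x 55 mm tall, walls 3 mm. Origin: centre of the underside; z up; starts upright and empty. Lowest 5 mm: a foot of 48 x 94 mm that enters the 58 x 104 mm mouth of a box below, whose rim then carries the body. A box seated in this one has its origin 50 mm above this origin. Inner floor 9 mm up
- box_shallow: open pale grey plastic box, red label clips on both short ends; 64 mm wide (x) x 110 mm long (y) x 36 mm tall, walls 3 mm. Origin: centre of the underside; z up; starts upright and empty. Lowest 5 mm: a foot of 48 x 94 mm that enters the 58 x 104 mm mouth of a box below, whose rim then carries the body. A box seated in this one has its origin 31 mm above this origin. Inner floor 9 mm up
- puzzle: wooden puzzle cube, 44 mm on each side, chequered in two wood tones. Origin: its centre (22 mm above what it rests on); axes normal to its faces. It starts flat on the table, with the dish on its +x side
- dish: low green glass dish, 90 mm across the rim, 30 mm high; bystander. Origin: centre of the underside. Its centre stands 112 to 123 mm from the centre of the puzzle cube
- mug: orange ceramic mug, 80 mm across, 90 mm high, with a handle on its +y side; bystander. Origin: centre of the underside
- bottle: steel bottle with a black cap, 68 mm across, 200 mm high; bystander. Origin: centre of the underside
Not all that is in view belongs to the job. What is shaped like the box_middle but purple is not meant. Several things have the shape of the box_shallow; the one meant has the colours described above.

How it is judged:
By the outcome, as a careful person would: the job done as asked, in the order asked, and still so for the second after the job is handed in, with the robot touching nothing.
It also fails if it takes over 128 s, if anything falls off the work surface, if the arm or the gripper's body presses on something with over 40 N, if the wrist force passes 120 N, or if a joint passes its speed limit or range.

### The arm

A 7-joint arm with a two-finger parallel gripper is mounted at the origin on the work surface. World frame = base frame: x ahead of the robot, y to its left, z up, the work surface at z = 0. Lengths are in m, angles in rad, forces in N, time in s.
With the tool pointing down it reaches from about 0.425 to 0.925 m from the base axis. Payload 6.8 kg.
Tool frame: the origin (TCP) lies between the finger pads; the fingertips stand r.tip_extent ahead of it and the grasp point (between the pads) lies 5 mm behind it (r.tip_extent is the distance from the TCP to the fingertips, in m); y points along the fingers, x is the direction in which the jaws open and shut, and the axes are right-handed (so a half turn about y gives the same grasp; the last joint's range is limited). The gripper opens to 85 mm and grips with 20 to 120 N. Pads are 22 mm wide; open, the fingers measure 114 mm over their backs; the gripper's body (76 mm by 85 mm) begins 54 mm behind the grasp point. The pads swing forward as they close: fully open they stand 13 mm farther back than shut.
Start: joints at [1.127, 0.477, 0.022, 1.555, -0.011, 1.109, -0.083], TCP at [0.222, -0.637, 0.245] pointing down, gripper open.
Joint ranges: [-2.96, 2.96], [-0.34, 2.1], [-1.41, 1.46], [0.24, 2.44], [-1.37, 4.51], [0.17, 1.92], [-2.96, 2.96]. Speed limits (rad/s): [2.39, 2.39, 3.14, 3.14, 3.14, 3.14, 3.14].

### API

Orientations are given as a rotation vector (axis times angle).
In Python, from bench import r gives the robot as it stands.
- The arm moves only by the tool send_rows, never from a script. Its argument "plan" is a list of rows, each a list of 5 numbers: the shift along the tool's x, y, z in cm, then the turn about the tool's y in degrees, then the opening, from 0 (shut) to 1 (fully open). In form: [[dx, dy, dz, spin, grip], ...]. A call has 1 to 12 rows; each row shifts and turns the commanded pose from where the row before left it, along the tool's axes as they then stand; what a row does not reach is not made up. A row lasts 1/8 s, in which the tool goes at most 62.5 mm and 10.7 degrees, less where a joint would pass 70% of its speed; a pose out of reach is approached as far as the arm can. A call is refused whole if a number of a shift passes 6.25 or a number of a turn 10.7, either way. A call with a gripper value outside its range is refused whole. The fingers move at their own pace and stop on an object; "force" is the grip in N (left out, the last holds). Time passes only in rows, so rows that do not move let the fingers close. It gives the time, the measured TCP pose, the force and the opening at its end, in the units of the state.
- r.get_obs(): the state, without advancing time (a new reading comes with each control period).
- r.grab_frame(name): name is "side" or "top"; returns a dict with "image" (480x640x3 uint8, red, green, blue), "camera_matrix" (3x3 intrinsics, pixels), "cam_to_world" (4x4, takes a point from camera to world coordinates). Camera axes: x right, y down, z forward; pixel columns grow to the right and rows downward; lengths in m; the calibration is good to about 2 mm. A picture is of the moment at which its call begins. There is no depth.
- r.hand_in(): hands the job in, once; it reports no verdict.
Trained networks look in the newest picture that a camera, given by its name, has taken for a name from the list of things; names that differ only in an ending like _2 or _b are one class to them, and where a whole thing is asked for, a point or a joint stands for the part that bears it (a point fixed in the world has none). Each returns a list of dicts, best first, with "p" (0 to 1); they miss things now and then, are a little off and sometimes report something else, mostly with a low value. They report only what shows in the picture. A call takes as long as a camera call. They do not tell look-alikes from the thing itself.
- r.recognise(camera, target): "rect" ([left, top, right, bottom] in pixels, round what is visible of it).
The state is a dict: "clock": time; "joints": joint angles; "qvel": joint speeds; "tau": joint torques, N m; "tcp_pos": TCP position; "orientation": TCP orientation; "contact_force": force on the tool from outside, world axes, zero at the start; "moment": the same for the moment, N m; "grip_width": finger opening in m.
Only numpy, scipy, OpenCV 4.12 (cv2) and the standard library are available. Lean on these libraries where they do the work, as an engineer would, in place of code of your own. Each camera call takes 0.05 s, during which the arm holds its last target.

## Working session

There is one attempt and no reset: what is moved stays moved. The work goes in short steps, Python scripts to look and compute and a tool call to move; the robot and the scene stay as the last step left them, time stands still between calls to the robot, and variables do not carry over. Pictures are saved under pics/ and viewed, and the job is handed in when it is done.

Besides the shell and the picture viewer there is one more tool, called after ">>>" as a command line: name --pt "numbers of a row" for each row, then --argument value for the rest. send_rows: Moves the arm, as the interface text tells. Its arguments: {"type":"object","properties":{"plan":{"type":"array","items":{"type":"array","items":{"type":"number"}}},"force":{"type":"number"}},"required":["plan"]}

```bash
ls; mkdir -p pics
python3 - <<'E'
from bench import r
import cv2,numpy as np
for n in("top","side"):
    f=r.grab_frame(n); cv2.imwrite(f"pics/{n}0.png",f["image"][:,:,::-1]); np.savez(f"{n}.npz",**f)
    print(n,f["camera_matrix"],f["cam_to_world"])
    for t in["board","box_deep","box_middle","box_shallow","puzzle","dish","mug","bottle"]:
        print(t,[(np.round(d["rect"]).astype(int).tolist(),round(d["p"],2)) for d in r.recognise(n,t)])
print(r.get_obs(),r.tip_extent)
E
```

```text
pics
top [[434.05507782   0.         322.54577175]
 [  0.         434.05507782 237.08908515]
 [  0.           0.           1.        ]] [[-0.010717   -0.97582881  0.21827343  0.32159515]
 [-0.99994068  0.01003381 -0.00423816 -0.02037072]
 [ 0.00194561 -0.2183059  -0.97587845  0.93548384]
 [ 0.          0.          0.          1.        ]]
board [([274, 193, 344, 248], 0.67)]
box_deep [([448, 257, 520, 302], 0.6), ([383, 231, 410, 260], 0.57)]
box_middle [([109, 258, 176, 308], 0.94), ([91, 325, 147, 381], 0.91)]
box_shallow [([209, 269, 249, 322], 0.92), ([197, 203, 256, 249], 0.56)]
puzzle []
dish [([360, 176, 405, 213], 0.97)]
mug [([450, 127, 502, 180], 0.89), ([359, 174, 407, 213], 0.25)]
bottle [([95, 131, 158, 193], 0.72)]
side [[527.74772102   0.         319.59789482]
 [  0.         527.74772102 238.77056984]
 [  0.           0.           1.        ]] [[-0.85709446 -0.35090962  0.37716246  0.06619096]
 [-0.51483722  0.60934356 -0.60302825  0.70800888]
 [-0.0182131  -0.71102944 -0.70292632  0.85559431]
 [ 0.          0.          0.          1.        ]]
board [([269, 215, 321, 
[... 347 characters left out ...]
clock': 0.9, 'joints': array([ 1.12689546,  0.4769994 ,  0.02239123,  1.55538326, -0.01151441,
        1.10930524, -0.08312282]), 'qvel': array([-2.21602053e-03, -5.72482105e-04, -5.01996523e-05, -6.76123610e-05,
        1.31372193e-03, -1.24051386e-04,  1.29493306e-03]), 'tau': array([ 8.15717485e-04, -5.96304703e+01,  1.60655994e+00, -2.81548941e+01,
        1.23564393e-02,  1.52530502e-03, -5.76813818e-06]), 'tcp_pos': array([ 0.22245285, -0.63731498,  0.24531522]), 'orientation': array([-1.34952934,  0.95836419, -0.95843733]), 'contact_force': array([ 0.14328354, -0.17161129, -0.32256727]), 'moment': array([-0.02826601, -0.00651199, -0.00913776]), 'grip_width': 0.08519436177341029} 0.014
```

View pics/top0.png

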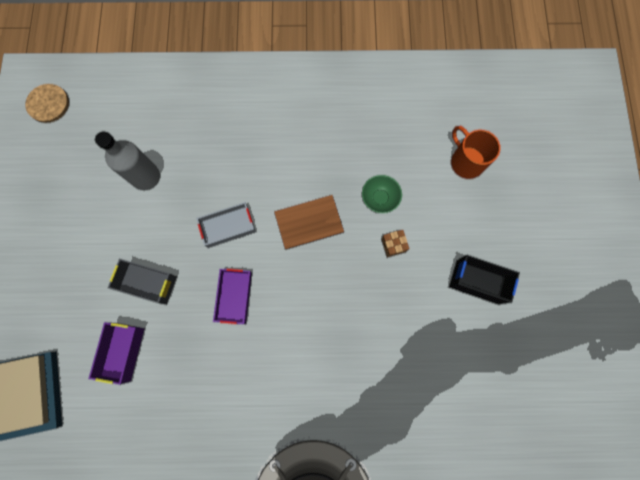

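View pics/side0.png

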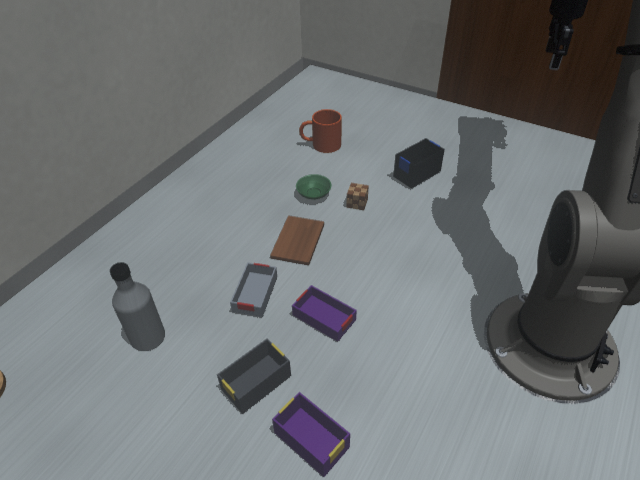

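Run:
```python
import cv2,numpy as np
t=cv2.imread("pics/top0.png");s=cv2.imread("pics/side0.png")
cv2.imwrite("pics/t_a.png",cv2.resize(t[160:340,180:420],None,fx=3.3,fy=3.3,interpolation=2))
cv2.imwrite("pics/t_b.png",cv2.resize(t[230:330,370:550],None,fx=4,fy=4,interpolation=2))
cv2.imwrite("pics/t_c.png",cv2.resize(t[240:400,70:270],None,fx=3.7,fy=3.7,interpolation=2))
```

```text
(no output)
```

View crops.

View pics/t_a.png

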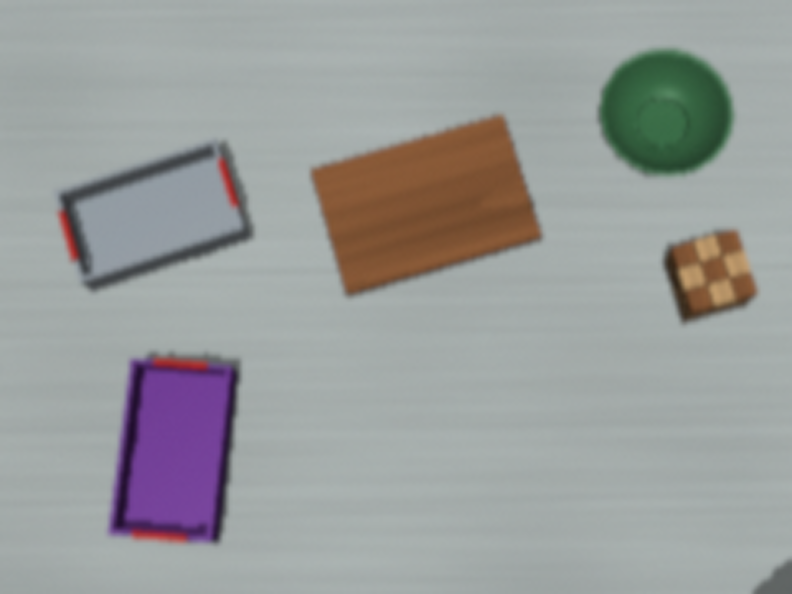

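View pics/t_b.png

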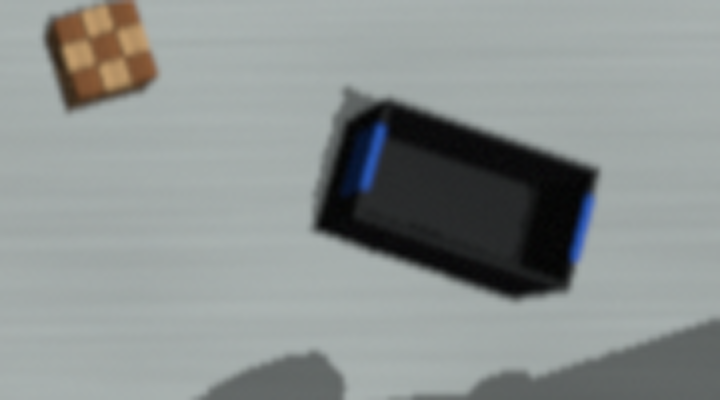

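View pics/t_c.png

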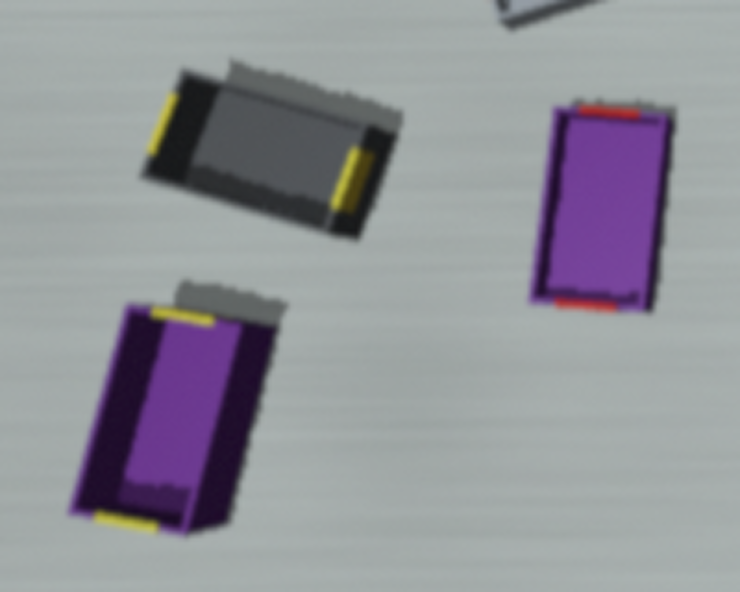

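```bash
cat > fit.py <<'E'
import cv2,numpy as np
from scipy.optimize import minimize
def load(n): 
    d=np.load(n+".npz"); return dict(d)
def proj(F,P):
    P=np.atleast_2d(P); T=np.linalg.inv(F["cam_to_world"]); c=P@T[:3,:3].T+T[:3,3]
    q=c@F["camera_matrix"].T; return q[:,:2]/q[:,2:]
def ray(F,uv,z):
    d=F["cam_to_world"][:3,:3]@np.linalg.inv(F["camera_matrix"])@np.array([uv[0],uv[1],1.]); o=F["cam_to_world"][:3,3]
    return o+d*(z-o[2])/d[2]
def boxpts(p,w,l,z0,z1,foot=None):
    x,y,a=p; R=np.array([[np.cos(a),-np.sin(a)],[np.sin(a),np.cos(a)]])
    out=[]
    for (W,L,zz) in [(w,l,z1),(w,l,z0)]+([(foot[0],foot[1],foot[2])] if foot else []):
        c=np.array([[W,L],[-W,L],[-W,-L],[W,-L]])/2@R.T+[x,y]
        out.append(np.c_[c,np.full(4,zz)])
    return np.vstack(out)
S=8
def hullmask(uv,roi):
    x0,y0,x1,y1=roi
    h=cv2.convexHull(((uv-[x0,y0]+.5)*S).astype(np.float32))
    m=np.zeros(((y1-y0)*S,(x1-x0)*S),np.uint8)
    cv2.fillConvexPoly(m,np.round(h).astype(np.int32),1); return m
def fit(views,geom,p0):
    # views: list of (F,mask fullsize,roi)
    T=[]
    for F,m,roi in views:
        x0,y0,x1,y1=roi; ys,xs=np.nonzero(m[y0:y1,x0:x1]); 
        mm=cv2.resize(m[y0:y1,x0:x1].astype(np.float32),None,fx=S,fy=S,interpolation=cv2.INTER_LINEAR)>.5
        c,_=cv2.findContours(mm.astype(np.uint8),0,1); c=max(c,key=cv2.contourArea)
        h=cv2.convexHull(c); t=np.zeros(mm.shape,np.uint8); cv2.fillConvexPoly(t,h,1); T.append(t)
    def cost(q):
        p=(q[0]/1e3,q[1]/1e3,np.deg2rad(q[2])); s=0
        for (F,m,roi),t in zip(views,T):
            g=hullmask(proj(F,boxpts(p,*geom)),roi); s+=(g^t).sum()/t.sum()
        return s/len(T)
    best=None
    for da in(-15,0,15):
        q0=np.array([p0[0]*1e3,p0[1]*1e3,np.rad2deg(p0[2])+da])
        sim=np.vstack([q0,q0+[15,0,0],q0+[0,15,0],q0+[0,0,12]])
        o=minimize(cost,q0,method="Nelder-Mead",options=dict(initial_simplex=sim,xatol=.05,fatol=1e-5))
        if best is None or o.fun<best.fun: best=o
    return best.x,best.fun
def draw(img,F,p,geom):
    P=proj(F,boxpts(p,*geom)); 
    for k in range(0,len(P),4): cv2.polylines(img,[np.round(P[k:k+4]*16).astype(np.int32)],True,(0,255,0),1,cv2.LINE_AA,4)
BOX={"deep":(.064,.110,.005,.075,(.048,.094,0)),"mid":(.064,.110,.005,.055,(.048,.094,0)),"shal":(.064,.110,.005,.036,(.048,.094,0)),"board":(.09,.136,0,.012),"puzzle":(.044,.044,0,.044)}
E
cat > m.py <<'E'
from fit import *
F={n:load(n) for n in("top","side")}
hsv={n:cv2.cvtColor(F[n]["image"],cv2.COLOR_RGB2HSV).astype(int) for n in F}
for n in F: print(n)
for n,pts in {"top":[(485,280),(470,262),(200,300),(142,281),(160,262),(150,268),(390,400),(227,225),(210,240),(310,220),(395,242),(388,250)],"side":[(420,165),(425,150),(480,200),(250,380),(240,400),(255,290),(262,305),(240,305),(300,240),(358,200)]}.items():
    print(n,[(p,tuple(hsv[n][p[1],p[0]])) for p in pts])
E
python3 m.py
```

```text
top
side
top [((485, 280), (np.int64(105), np.int64(12), np.int64(43))), ((470, 262), (np.int64(135), np.int64(43), np.int64(12))), ((200, 300), (np.int64(83), np.int64(12), np.int64(173))), ((142, 281), (np.int64(103), np.int64(20), np.int64(88))), ((160, 262), (np.int64(83), np.int64(12), np.int64(170))), ((150, 268), (np.int64(102), np.int64(16), np.int64(82))), ((390, 400), (np.int64(90), np.int64(12), np.int64(104))), ((227, 225), (np.int64(103), np.int64(25), np.int64(163))), ((210, 240), (np.int64(105), np.int64(25), np.int64(164))), ((310, 220), (np.int64(12), np.int64(155), np.int64(127))), ((395, 242), (np.int64(13), np.int64(149), np.int64(125))), ((388, 250), (np.int64(13), np.int64(151), np.int64(91)))]
side [((420, 165), (np.int64(108), np.int64(28), np.int64(45))), ((425, 150), (np.int64(100), np.int64(18), np.int64(43))), ((480, 200), (np.int64(101), np.int64(23), np.int64(90))), ((250, 380), (np.int64(107), np.int64(28), np.int64(82))), ((240, 400), (np.int64(103), np.int64(31), np.int64(58))), ((255, 290), (np.int64(108), np.int64(32), np.int64(136))), ((262, 305), (np.int64(103), np.int64(29), np.int64(80))), ((240, 305), (np.int64(0), np.int64(99), np.int64(80))), ((300, 240), (np.int64(11), np.int64(95), np.int64(97))), ((358, 200), (np.int64(12), np.int64(40), np.int64(64)))]
```

```bash
cat > m2.py <<'E'
from fit import *
import json
F={n:load(n) for n in("top","side")}
hsv={n:cv2.cvtColor(F[n]["image"],cv2.COLOR_RGB2HSV).astype(int) for n in F}
def M(n,f): h,s,v=[hsv[n][...,i] for i in range(3)]; return f(h,s,v).astype(np.uint8)
dark=lambda T:(lambda h,s,v:(v<T)|((s>90)&(v>30)))
cfg={
"deep":[("top",dark(75),(435,245,535,312)),("side",dark(66),(385,130,452,195))],
"mid":[("top",dark(96),(100,250,187,313)),("side",dark(95),(210,330,300,418))],
"shal":[("top",lambda h,s,v:((h>=98)&(s>=18)&(h<130))|(v<135)|(s>90),(190,195,264,256)),("side",lambda h,s,v:(v<145)|(s>80),(224,255,287,323))],
"board":[("top",lambda h,s,v:s>70,(265,185,352,256)),("side",lambda h,s,v:s>60,(262,207,333,270))],
"puzzle":[("top",lambda h,s,v:s>60,(375,223,418,264)),("side",lambda h,s,v:(s>45)|(v<70),(341,176,380,215))]}
vis={n:cv2.cvtColor(F[n]["image"],cv2.COLOR_RGB2BGR) for n in F}
res={}
for k,c in cfg.items():
    g=BOX[k]; roi=c[0][2]
    p0=ray(F["top"],((roi[0]+roi[2])/2,(roi[1]+roi[3])/2),.02)[:2]
    a0={"deep":-15,"mid":-15,"shal":15,"board":15,"puzzle":15}[k]
    V=[(F[n],M(n,f),r) for n,f,r in c]
    for vs,nm in((V,"both"),(V[:1],"top"),(V[1:],"side")):
        q,e=fit(vs,g,(p0[0],p0[1],np.deg2rad(a0))); print(k,nm,np.round(q,1),round(e,3))
        if nm=="both":
            res[k]=[q[0]/1e3,q[1]/1e3,np.deg2rad(q[2])]
            for n in F: draw(vis[n],F[n],res[k],g)
json.dump(res,open("res.json","w"))
a=np.hstack([cv2.resize(vis["top"][185:315,95:265],None,fx=4,fy=4),]); cv2.imwrite("pics/f1.png",a)
cv2.imwrite("pics/f2.png",cv2.resize(vis["top"][185:315,265:535],None,fx=2.9,fy=2.9,interpolation=2))
cv2.imwrite("pics/f3.png",cv2.resize(vis["side"][130:420,210:450],None,fx=2,fy=2,interpolation=2))
E
python3 m2.py
```

```text
deep both [ 427.5 -354.3  -19.7] 0.029
deep top [ 428.2 -353.4  -19.6] 0.032
deep side [ 427.4 -354.7  -20. ] 0.02
mid both [433.  351.6 -16.5] 0.043
mid top [433.5 351.  -16.4] 0.036
mid side [432.3 352.  -17. ] 0.033
shal both [555.4 184.5  17.3] 0.083
shal top [555.9 184.3  18.3] 0.071
shal side [554.2 187.6  17.2] 0.09
board both [565.7   6.3  16. ] 0.054
board top [565.7   6.5  16.7] 0.023
board side [ 5.677e+02 -3.000e-01  1.670e+01] 0.071
puzzle both [ 511.5 -180.    16.7] 0.058
puzzle top [ 511.8 -179.5   16.9] 0.062
puzzle side [ 511.  -180.6   17.2] 0.03
```

View pics/f1.png

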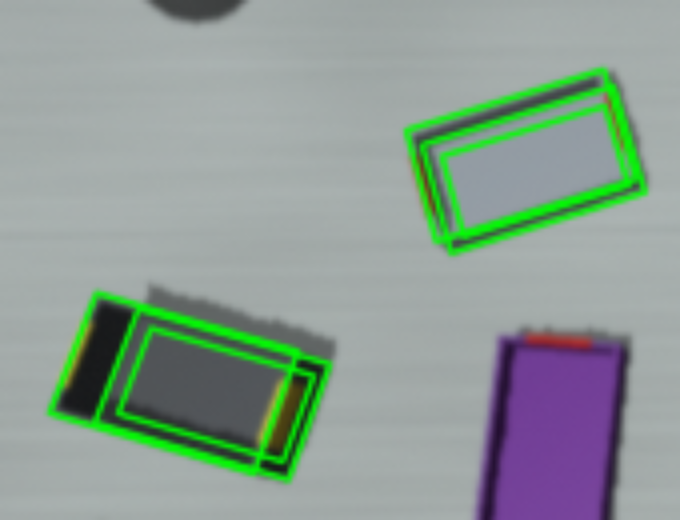

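View pics/f2.png

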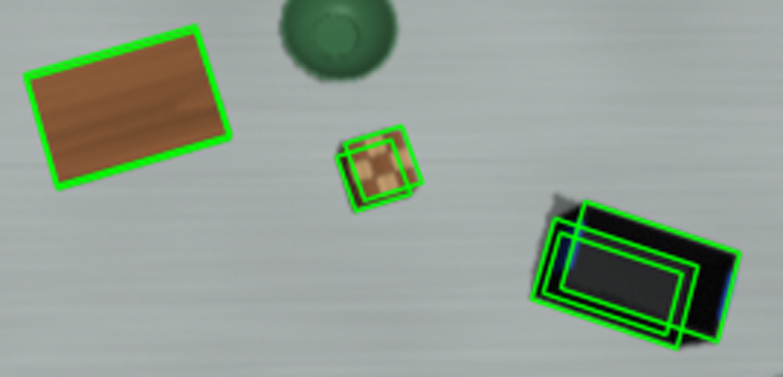

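View pics/f3.png

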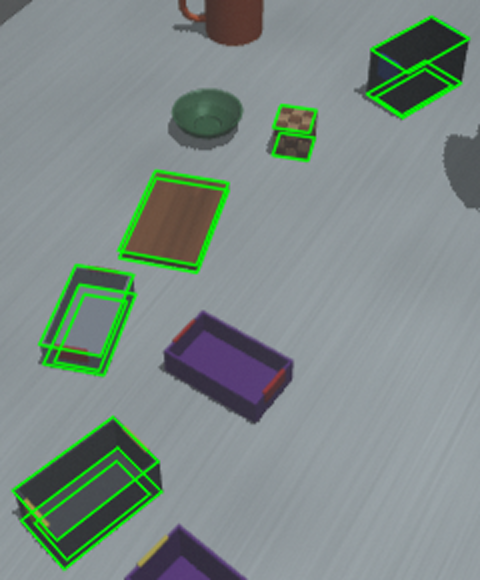

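```bash
cat > go.py <<'E'
import sys,numpy as np,json
from bench import r
from scipy.spatial.transform import Rotation as R
def go(x,y,z,yaw):
    o=r.get_obs(); Rm=R.from_rotvec(o["orientation"]).as_matrix()
    X=Rm[:,0]; Y=Rm[:,1]; cur=np.degrees(np.arctan2(X[1],X[0]))
    d=Rm.T@(np.array([x,y,z])-o["tcp_pos"])*100
    dy=(yaw-cur+90)%180-90
    print("t",round(o["clock"],2),"tcp",np.round(o["tcp_pos"],4),"jawyaw",round(cur,1),"down",np.round(Y,3),"w",round(o["grip_width"],4),"F",np.round(o["contact_force"],1),"j7",round(o["joints"][6],2))
    print("shift cm (x,y,z) in present axes",np.round(d,2),"spin about y deg",round(-dy if Y[2]<0 else dy,1))
if __name__=="__main__": go(*map(float,sys.argv[1:5]))
E
python3 go.py .4275 -.354 .15 -19.7
python3 - <<'E'
from fit import *
F=load("top")
for n,p in {"dish":(382,194),"mugbase":(470,165),"bottlebase":(145,180),"purp mid rim tl":(104,322),"tr":(146,327)}.items(): print(n,ray(F,p,.055 if "pur" in n else .02 if n=="dish" else 0).round(3), )
print(ray(F,(146,327),.055))
E
```

```text
t 0.9 tcp [ 0.2225 -0.6373  0.2453] jawyaw -70.8 down [ 0. -0. -1.] w 0.0852 F [ 0.1 -0.2 -0.3] j7 -0.08
shift cm (x,y,z) in present axes [-19.99   9.53  28.69] spin about y deg -51.1
dish [ 0.623 -0.157  0.02 ]
mugbase [ 0.697 -0.365  0.   ]
bottlebase [0.668 0.378 0.   ]
purp mid rim tl [0.35  0.412 0.055]
tr [0.34 0.35 0.  ]
[0.33925632 0.32820054 0.055     ]
```

>>> send_rows --pt "-2 0 2.87 0 1" --pt "-2 0 2.87 0 1" --pt "-2 0 2.87 0 1" --pt "-2 0 2.87 0 1" --pt "-2 0 2.87 0 1" --pt "-2 0 2.87 0 1" --pt "-2 0 2.87 0 1" --pt "-2 0 2.87 0 1" --pt "-2 0 2.87 0 1" --pt "-2 0 2.87 0 1" --force 40

```text
clock: 2.15
tcp_pos: [0.4281, -0.353, 0.2455]
orientation: [-1.35, 0.958, -0.959]
contact_force: [-0.0, -0.4, 0.4]
grip_width: 0.0854
```

>>> send_rows --pt "0 0 0 -8.5 1" --pt "0 0 0 -8.5 1" --pt "0 0 0 -8.5 1" --pt "0 0 0 -8.5 1" --pt "0 0 0 -8.5 1" --pt "0 0 0 -8.6 1" --pt "0 0 0 0 1" --pt "0 0 0 0 1"

```text
clock: 3.15
tcp_pos: [0.4275, -0.354, 0.2454]
orientation: [-1.554, 0.272, -0.272]
contact_force: [-0.0, 0.8, -0.1]
grip_width: 0.0854
```

```bash
python3 go.py .4275 -.354 .046 -19.7
```

```text
t 3.15 tcp [ 0.4275 -0.354   0.2454] jawyaw -19.8 down [ 0. -0. -1.] w 0.0854 F [-0.   0.8 -0.1] j7 0.15
shift cm (x,y,z) in present axes [-0.   19.94  0.  ] spin about y deg -0.1
```

Accurate tracking. Descend, then close.

>>> send_rows --pt "0 3 0 0 1" --pt "0 3 0 0 1" --pt "0 3 0 0 1" --pt "0 3 0 0 1" --pt "0 2 0 0 1" --pt "0 2 0 0 1" --pt "0 2 0 0 1" --pt "0 1.94 0 0 1" --pt "0 0 0 0 1"

```text
clock: 4.28
tcp_pos: [0.4267, -0.3533, 0.0448]
orientation: [-1.553, 0.272, -0.268]
contact_force: [-0.3, 0.0, 0.2]
grip_width: 0.0851
```

>>> send_rows --pt "0 0 0 0 0" --pt "0 0 0 0 0" --pt "0 0 0 0 0" --pt "0 0 0 0 0" --pt "0 0 0 0 0" --pt "0 0 0 0 0" --force 40

```text
clock: 5.03
tcp_pos: [0.4282, -0.3544, 0.0469]
orientation: [-1.555, 0.268, -0.271]
contact_force: [0.3, 0.2, 6.2]
grip_width: 0.0633
```

>>> send_rows --pt "0 -1 0 0 0" --pt "0 -2 0 0 0" --pt "0 -3 0 0 0" --pt "0 -3 0 0 0" --pt "0 -3 0 0 0" --pt "0 -2 0 0 0" --pt "0 0 0 0 0"

```text
clock: 5.9
tcp_pos: [0.4282, -0.3544, 0.1876]
orientation: [-1.556, 0.267, -0.272]
contact_force: [-0.5, 0.3, -1.7]
grip_width: 0.0638
```

```bash
python3 go.py .5657 .0064 .18 16.4
python3 - <<'E'
from bench import r
import cv2,numpy as np
for n in("side","top"):
    f=r.grab_frame(n); np.savez(f"{n}_1.npz",**f)
    x,y=((340,60),(400,200))[n=="top"]
    cv2.imwrite(f"pics/{n}1.png",cv2.resize(f["image"][y:y+160,x:x+200,::-1],None,fx=3,fy=3))
E
```

```text
t 5.9 tcp [ 0.4282 -0.3544  0.1876] jawyaw -19.7 down [ 0.003 -0.002 -1.   ] w 0.0638 F [-0.5  0.3 -1.7] j7 0.13
shift cm (x,y,z) in present axes [ 0.81  0.72 38.61] spin about y deg -36.1
```

View pics/side1.png

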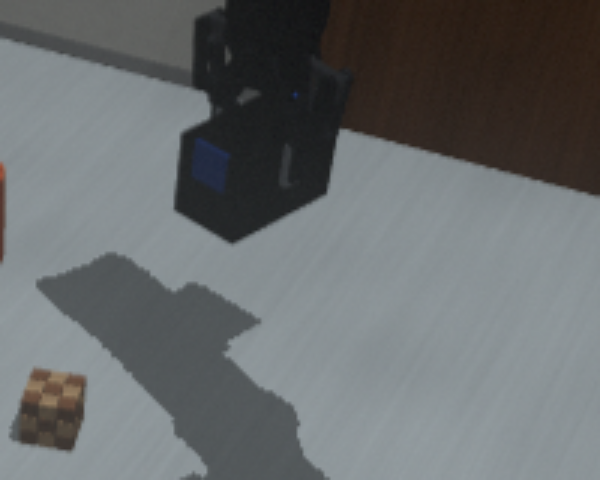

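View pics/top1.png

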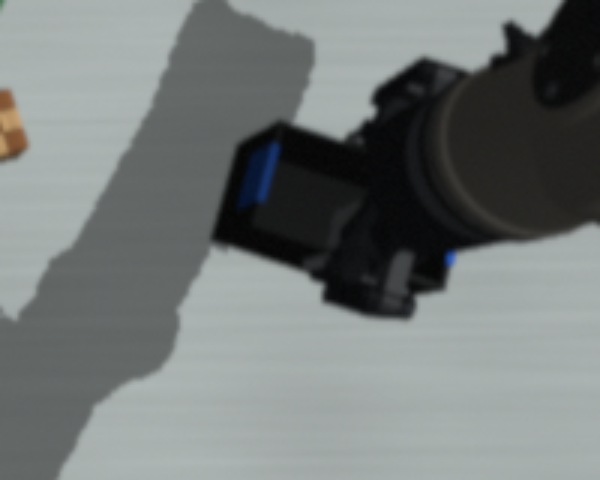

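>>> send_rows --pt "0.07 0 1.61 0 0" --pt "0.07 0 3.5 0 0" --pt "0.07 0 3.5 0 0" --pt "0.07 0 3.5 0 0" --pt "0.07 0 3.5 0 0" --pt "0.07 0 3.5 0 0" --pt "0.07 0 3.5 0 0" --pt "0.07 0 3.5 0 0" --pt "0.07 0 3.5 0 0" --pt "0.06 0 3.5 0 0" --pt "0.06 0 3.5 0 0" --pt "0.06 0 2 0 0"

```text
clock: 7.5
tcp_pos: [0.5647, 0.0102, 0.1851]
orientation: [-1.553, 0.268, -0.265]
contact_force: [0.7, 0.0, -1.6]
grip_width: 0.0637
```

>>> send_rows --pt "0 0 0 -6 0" --pt "0 0 0 -6 0" --pt "0 0 0 -6 0" --pt "0 0 0 -6 0" --pt "0 0 0 -6 0" --pt "0 0 0 -6.1 0" --pt "0 0 0 0 0" --pt "0 0 0 0 0"

```text
clock: 8.5
tcp_pos: [0.5648, 0.0068, 0.1856]
orientation: [-1.559, -0.223, 0.224]
contact_force: [-0.2, -0.1, -1.2]
grip_width: 0.0634
```

```bash
python3 go.py .5657 .0064 .058 16.4
python3 - <<'E'
from bench import r
import cv2,numpy as np
for n in("side","top"):
    f=r.grab_frame(n); np.savez(f"{n}_1.npz",**f)
    x,y=((200,100),(210,130))[n=="top"]
    cv2.imwrite(f"pics/{n}2.png",cv2.resize(f["image"][y:y+180,x:x+200,::-1],None,fx=3,fy=3))
E
```

```text
t 8.5 tcp [0.5648 0.0068 0.1856] jawyaw 16.3 down [-0.001 -0.    -1.   ] w 0.0634 F [-0.2 -0.1 -1.2] j7 -0.06
shift cm (x,y,z) in present axes [ 0.09 12.76 -0.07] spin about y deg -0.1
```

View pics/side2.png

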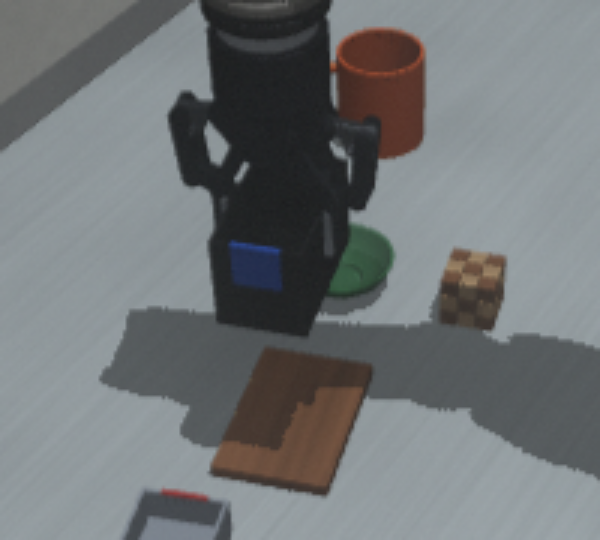

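View pics/top2.png

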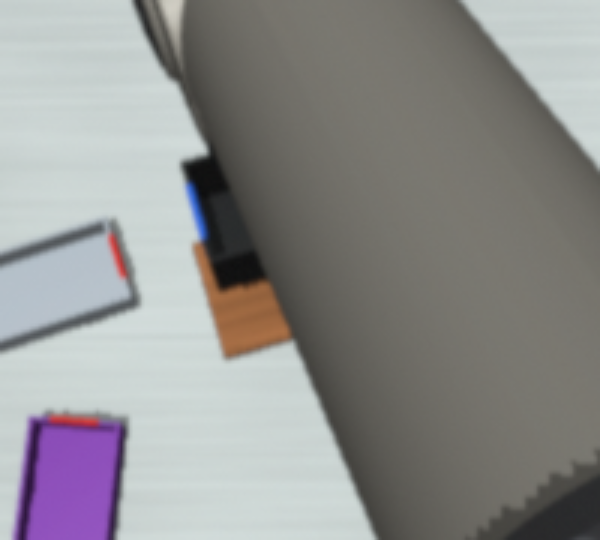

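```bash
cat > ov.py <<'E'
import sys; from fit import *
def ov(npz,out,p,z,kind,roi,fx=3):
    F=dict(np.load(npz)); im=cv2.cvtColor(F["image"],cv2.COLOR_RGB2BGR)
    x0,y0,x1,y1=roi; im=cv2.resize(im[y0:y1,x0:x1],None,fx=fx,fy=fx,interpolation=2)
    P=boxpts(p,*BOX[kind]); P[:,2]+=z; uv=(proj(F,P)-[x0,y0]+.5)*fx
    for k in range(0,len(uv),4): cv2.polylines(im,[np.round(uv[k:k+4]*16).astype(np.int32)],True,(0,255,0),1,cv2.LINE_AA,4)
    return im
E
python3 - <<'E'
from ov import *
p=(.5648,.0068,np.deg2rad(16.3))
a=ov("side_1.npz","",p,.1856-.0465,"deep",(240,140,340,265),4); b=ov("top_1.npz","",p,.1856-.0465,"deep",(255,170,355,255),4)
cv2.imwrite("pics/o2.png",np.hstack([a,np.vstack([b,np.zeros((a.shape[0]-b.shape[0],b.shape[1],3),np.uint8)])]))
E
```

```text
(no output)
```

View pics/o2.png

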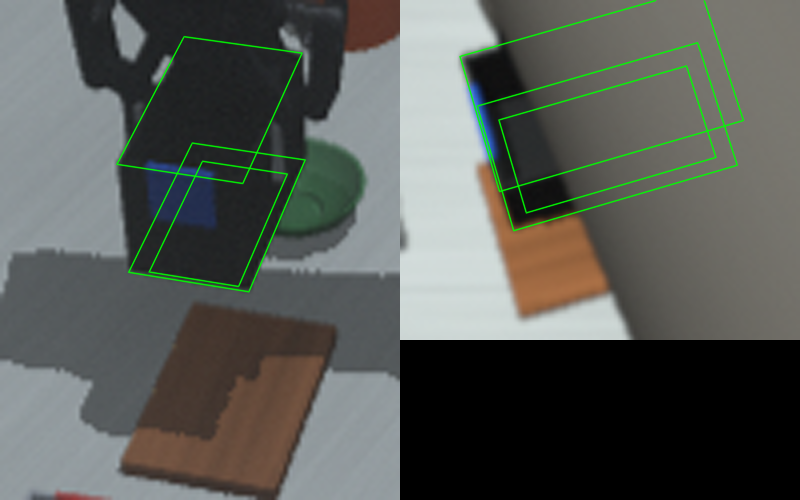

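>>> send_rows --pt "0.09 2 -0.07 0 0" --pt "0 3 0 0 0" --pt "0 3 0 0 0" --pt "0 2 0 0 0" --pt "0 1 0 0 0" --pt "0 0.7 0 0 0" --pt "0 0 0 0 0" --pt "0 0 0 0 0"

```text
clock: 9.6
tcp_pos: [0.5667, 0.0066, 0.0697]
orientation: [-1.559, -0.226, 0.224]
contact_force: [0.0, -0.2, -1.8]
grip_width: 0.0634
```

>>> send_rows --pt "0 0.3 0 0 0" --pt "0 0.3 0 0 0" --pt "0 0.2 0 0 0" --pt "0 0.2 0 0 0" --pt "0 0 0 0 0"

```text
clock: 10.22
tcp_pos: [0.5662, 0.0066, 0.059]
orientation: [-1.559, -0.225, 0.225]
contact_force: [0.5, -0.3, 1.1]
grip_width: 0.0634
```

>>> send_rows --pt "0 0.1 0 0 0" --pt "0 0 0 0 0" --pt "0 0 0 0 1" --pt "0 0 0 0 1" --pt "0 0 0 0 1" --pt "0 0 0 0 1" --pt "0 -1.5 0 0 1" --pt "0 -3 0 0 1" --pt "0 -3.5 0 0 1" --pt "0 -3.5 0 0 1" --pt "0 -3.5 0 0 1" --pt "0 -3 0 0 1"

```text
clock: 11.72
tcp_pos: [0.5663, 0.0068, 0.2405]
orientation: [-1.559, -0.227, 0.224]
contact_force: [-0.3, 0.4, -0.1]
grip_width: 0.0854
```

```bash
python3 go.py .433 .3516 .24 -16.5
```

```text
t 11.72 tcp [0.5663 0.0068 0.2405] jawyaw 16.5 down [ 0.002  0.    -1.   ] w 0.0854 F [-0.3  0.4 -0.1] j7 -0.02
shift cm (x,y,z) in present axes [-3.010e+00  3.000e-02  3.684e+01] spin about y deg 33.0
```

>>> send_rows --pt "-0.25 0 1.84 0 1" --pt "-0.25 0 3.5 0 1" --pt "-0.25 0 3.5 0 1" --pt "-0.25 0 3.5 0 1" --pt "-0.25 0 3.5 0 1" --pt "-0.25 0 3.5 0 1" --pt "-0.25 0 3.5 0 1" --pt "-0.25 0 3.5 0 1" --pt "-0.25 0 3.5 0 1" --pt "-0.25 0 3.5 0 1" --pt "-0.25 0 2 0 1" --pt "-0.26 0 1.5 0 1"

```text
clock: 13.22
tcp_pos: [0.4313, 0.3525, 0.2376]
orientation: [-1.559, -0.226, 0.228]
contact_force: [0.1, -0.9, -0.1]
grip_width: 0.0858
```

>>> send_rows --pt "0 0 0 6.6 0.95" --pt "0 0 0 6.6 0.95" --pt "0 0 0 6.6 0.95" --pt "0 0 0 6.6 0.95" --pt "0 0 0 6.6 0.95" --pt "0 0 0 0 0.95" --pt "0 0 0 0 0.95"

```text
clock: 14.1
tcp_pos: [0.4327, 0.3512, 0.2378]
orientation: [-1.559, 0.225, -0.225]
contact_force: [0.4, 0.0, 0.1]
grip_width: 0.0815
```

```bash
python3 go.py .433 .3516 .033 -16.5
python3 - <<'E'
from bench import r
import cv2,numpy as np
for n in("side","top"):
    f=r.grab_frame(n); np.savez(f"{n}_2.npz",**f)
    cv2.imwrite(f"pics/{n}3.png",f["image"][:,:,::-1])
E
sed -i 's/load(n) for n/dict(np.load(n+"_2.npz")) for n/' m2.py
python3 - <<'E'
from ov import *
import numpy as np
p=(.566,.0064,np.deg2rad(16.4))
a=ov("side_2.npz","",p,.012,"deep",(240,140,340,280),4); b=ov("top_2.npz","",p,.012,"deep",(255,170,355,265),4)
cv2.imwrite("pics/o3.png",np.hstack([a,np.vstack([b,np.zeros((a.shape[0]-b.shape[0],b.shape[1],3),np.uint8)])]))
E
```

```text
t 14.1 tcp [0.4327 0.3512 0.2378] jawyaw -16.4 down [-0. -0. -1.] w 0.0815 F [0.4 0.  0.1] j7 -1.28
shift cm (x,y,z) in present axes [2.000e-02 2.048e+01 5.000e-02] spin about y deg 0.1
```

View pics/o3.png

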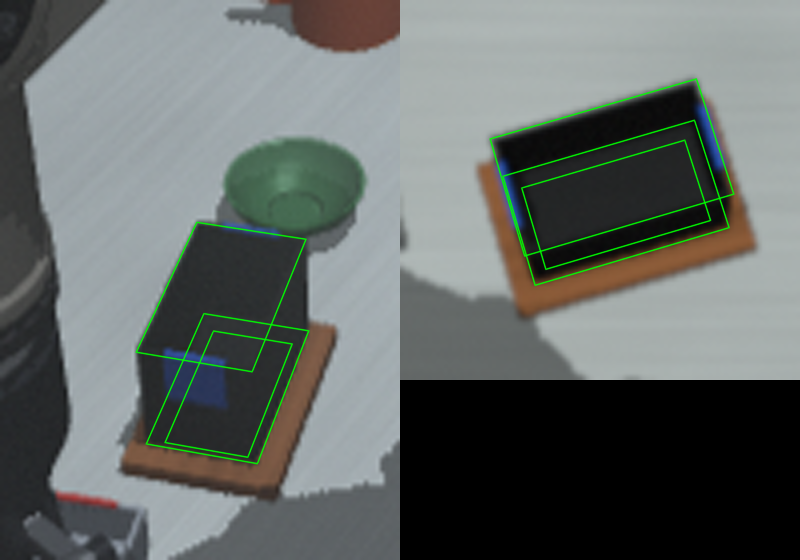

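View pics/top3.png

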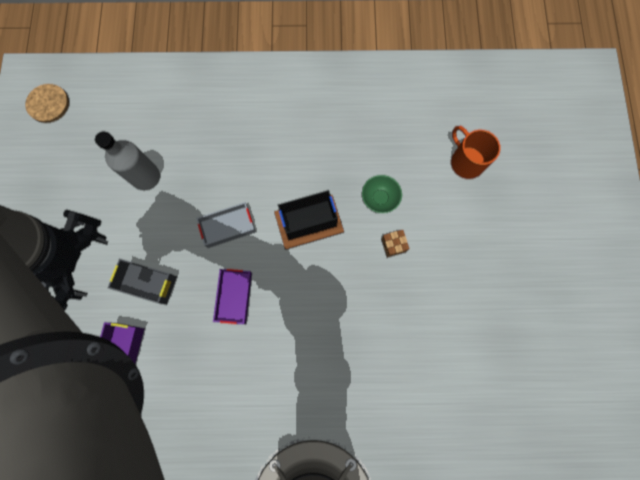

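>>> send_rows --pt "0 3 0.05 0 0.95" --pt "0 3 0 0 0.95" --pt "0 3 0 0 0.95" --pt "0 3 0 0 0.95" --pt "0 2.5 0 0 0.95" --pt "0 2 0 0 0.95" --pt "0 2 0 0 0.95" --pt "0 2 0 0 0.95" --pt "0 0 0 0 0.95"

```text
clock: 15.32
tcp_pos: [0.4323, 0.3511, 0.0313]
orientation: [-1.561, 0.228, -0.225]
contact_force: [-0.2, -0.4, -0.0]
grip_width: 0.0812
```

>>> send_rows --pt "0 0 0 0 0" --pt "0 0 0 0 0" --pt "0 0 0 0 0" --pt "0 0 0 0 0" --pt "0 0 0 0 0" --pt "0 0 0 0 0"

```text
clock: 16.08
tcp_pos: [0.4335, 0.3522, 0.0336]
orientation: [-1.558, 0.226, -0.228]
contact_force: [0.1, -0.7, 5.3]
grip_width: 0.0634
```

>>> send_rows --pt "0 -1 0 0 0" --pt "0 -2 0 0 0" --pt "0 -3 0 0 0" --pt "0 -3 0 0 0" --pt "0 -3 0 0 0" --pt "0 -3 0 0 0" --pt "0 -3 0 0 0" --pt "0 -2 0 0 0" --pt "0 0 0 0 0"

```text
clock: 17.2
tcp_pos: [0.4336, 0.3526, 0.2354]
orientation: [-1.556, 0.224, -0.229]
contact_force: [-0.2, 0.1, -1.9]
grip_width: 0.0635
```

```bash
python3 go.py .566 .0064 .23 16.4
```

```text
t 17.2 tcp [0.4336 0.3526 0.2354] jawyaw -16.6 down [ 0.003  0.002 -1.   ] w 0.0635 F [-0.2  0.1 -1.9] j7 -1.28
shift cm (x,y,z) in present axes [ 22.55   0.5  -29.41] spin about y deg -33.0
```

>>> send_rows --pt "1.05 0 -1.37 0 0" --pt "2.05 0 -2.67 0 0" --pt "2.05 0 -2.67 0 0" --pt "2.05 0 -2.67 0 0" --pt "2.05 0 -2.67 0 0" --pt "2.05 0 -2.67 0 0" --pt "2.05 0 -2.67 0 0" --pt "2.05 0 -2.67 0 0" --pt "2.05 0 -2.67 0 0" --pt "2.05 0 -2.67 0 0" --pt "2.05 0 -2.67 0 0" --pt "1 0 -1.34 0 0"

```text
clock: 18.7
tcp_pos: [0.5649, 0.0022, 0.2316]
orientation: [-1.56, 0.232, -0.228]
contact_force: [0.9, 0.1, -1.9]
grip_width: 0.0632
```

>>> send_rows --pt "0 0 0 -5.5 0" --pt "0 0 0 -5.5 0" --pt "0 0 0 -5.5 0" --pt "0 0 0 -5.5 0" --pt "0 0 0 -5.5 0" --pt "0 0 0 -5.5 0" --pt "0 0 0 0 0" --pt "0 0 0 0 0"

```text
clock: 19.7
tcp_pos: [0.5651, 0.0057, 0.2326]
orientation: [-1.559, -0.223, 0.225]
contact_force: [1.3, 0.1, -0.3]
grip_width: 0.0635
```

```bash
python3 go.py .566 .0064 .117 16.4
python3 - <<'E'
from bench import r
import cv2,numpy as np
for n in("side","top"):
    f=r.grab_frame(n); np.savez(f"{n}_3.npz",**f)
    cv2.imwrite(f"pics/{n}4.png",f["image"][:,:,::-1])
from ov import *
o=r.get_obs(); t=o["tcp_pos"]
p=(t[0],t[1],np.deg2rad(16.4))
a=ov("side_3.npz","",p,t[2]-.0335,"mid",(240,100,340,240),4); b=ov("top_3.npz","",p,t[2]-.0335,"mid",(255,150,355,265),4)
cv2.imwrite("pics/o4.png",np.hstack([a,np.vstack([b,np.zeros((a.shape[0]-b.shape[0],b.shape[1],3),np.uint8)])]))
E
```

```text
t 19.7 tcp [0.5651 0.0057 0.2326] jawyaw 16.3 down [-0.001  0.    -1.   ] w 0.0635 F [ 1.3  0.1 -0.3] j7 -0.02
shift cm (x,y,z) in present axes [ 0.12 11.56  0.04] spin about y deg -0.1
```

View pics/o4.png

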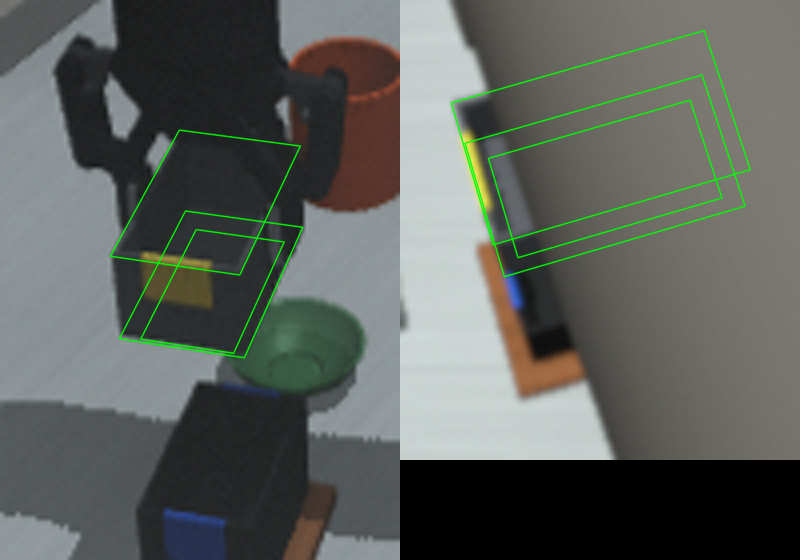

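>>> send_rows --pt "0.1 2 0.05 0 0" --pt "0 3 0 0 0" --pt "0 2.5 0 0 0" --pt "0 2 0 0 0" --pt "0 1 0 0 0" --pt "0 0 0 0 0" --pt "0 0 0 0 0"

```text
clock: 20.68
tcp_pos: [0.5669, 0.0066, 0.1288]
orientation: [-1.559, -0.226, 0.224]
contact_force: [1.2, -0.2, -1.3]
grip_width: 0.0635
```

>>> send_rows --pt "0 0.3 0 0 0" --pt "0 0.3 0 0 0" --pt "0 0.3 0 0 0" --pt "0 0.2 0 0 0" --pt "0 0 0 0 0"

```text
clock: 21.3
tcp_pos: [0.5661, 0.0064, 0.1167]
orientation: [-1.559, -0.225, 0.226]
contact_force: [0.4, -1.0, -0.8]
grip_width: 0.0636
```

>>> send_rows --pt "0 0.1 0 0 0" --pt "0 0.1 0 0 0" --pt "0 0 0 0 0"

```text
clock: 21.68
tcp_pos: [0.5664, 0.0065, 0.1155]
orientation: [-1.559, -0.225, 0.225]
contact_force: [-2.2, -0.5, 5.5]
grip_width: 0.0636
```

>>> send_rows --pt "0 0 0 0 1" --pt "0 0 0 0 1" --pt "0 0 0 0 1" --pt "0 0 0 0 1" --pt "0 -1.5 0 0 1" --pt "0 -3 0 0 1" --pt "0 -3.5 0 0 1" --pt "0 -3.5 0 0 1" --pt "0 -2 0 0 1"

```text
clock: 22.8
tcp_pos: [0.567, 0.0068, 0.2531]
orientation: [-1.559, -0.228, 0.223]
contact_force: [-0.4, 0.3, -0.1]
grip_width: 0.0851
```

```bash
python3 go.py .5554 .1845 .25 17.5
```

```text
t 22.8 tcp [0.567  0.0068 0.2531] jawyaw 16.5 down [ 0.004  0.    -1.   ] w 0.0851 F [-0.4  0.3 -0.1] j7 -0.01
shift cm (x,y,z) in present axes [ 3.92  0.31 17.38] spin about y deg -1.0
```

>>> send_rows --pt "0.39 0 1.73 0 1" --pt "0.39 0 1.73 0 1" --pt "0.39 0 1.73 0 1" --pt "0.39 0 1.73 0 1" --pt "0.39 0 1.73 0 1" --pt "0.39 0 1.73 0 1" --pt "0.39 0 1.73 0 1" --pt "0.39 0 1.73 0 1" --pt "0.39 0 1.73 0 1" --pt "0.39 0 1.73 -1 1" --pt "0 0 0 0 1" --pt "0 0 0 0 1"

```text
clock: 24.3
tcp_pos: [0.5548, 0.1828, 0.2498]
orientation: [-1.558, -0.238, 0.239]
contact_force: [-0.3, -0.2, -1.1]
grip_width: 0.0855
```

```bash
python3 go.py .5554 .1845 .019 17.5
python3 - <<'E'
from bench import r
import cv2,numpy as np
for n in("side","top"):
    f=r.grab_frame(n); np.savez(f"{n}_4.npz",**f)
from ov import *
p=(.566,.0064,np.deg2rad(16.4))
a=ov("side_4.npz","",p,.082,"mid",(225,110,335,270),3.5); b=ov("top_4.npz","",p,.082,"mid",(255,150,355,265),3.5)
b2=ov("side_4.npz","",(.5554,.1845,np.deg2rad(17.5)),0,"shal",(215,250,295,325),3.5)
h=a.shape[0]; f=lambda q:np.vstack([q,np.zeros((h-q.shape[0],q.shape[1],3),np.uint8)])
o=np.hstack([a,f(b)[:,:],]); cv2.imwrite("pics/o5.png",o); cv2.imwrite("pics/o5b.png",b2)
E
```

```text
t 24.3 tcp [0.5548 0.1828 0.2498] jawyaw 17.4 down [-0.    -0.001 -1.   ] w 0.0855 F [-0.3 -0.2 -1.1] j7 -0.33
shift cm (x,y,z) in present axes [ 0.11 23.08  0.16] spin about y deg -0.1
```

View pics/o5.png

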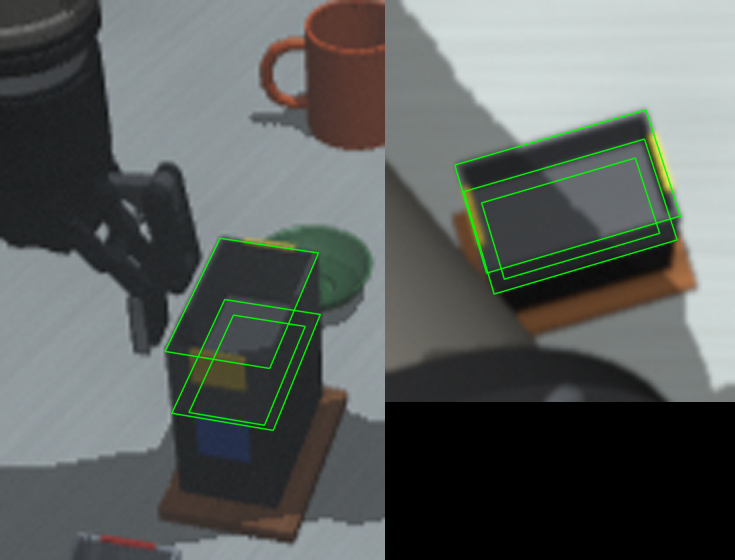

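View pics/o5b.png

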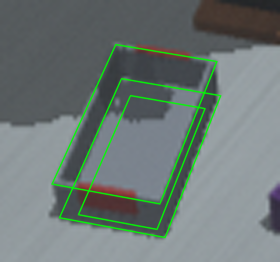

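>>> send_rows --pt "0.1 3 0.15 0 1" --pt "0 3 0 0 1" --pt "0 3 0 0 1" --pt "0 3 0 0 1" --pt "0 3 0 0 1" --pt "0 2.5 0 0 1" --pt "0 2 0 0 1" --pt "0 1.5 0 0 1" --pt "0 1.2 0 0 1" --pt "0 0.8 0 0 1" --pt "0 0 0 0 1" --pt "0 0 0 0 1"

```text
clock: 25.9
tcp_pos: [0.5556, 0.1853, 0.0204]
orientation: [-1.557, -0.24, 0.238]
contact_force: [-0.4, 0.1, 0.1]
grip_width: 0.0853
```

>>> send_rows --pt "0 0 0 0 0" --pt "0 0 0 0 0" --pt "0 0 0 0 0" --pt "0 0 0 0 0" --pt "0 0 0 0 0" --pt "0 0 0 0 0"

```text
clock: 26.65
tcp_pos: [0.5557, 0.1853, 0.0207]
orientation: [-1.558, -0.24, 0.238]
contact_force: [-1.1, -1.1, 5.6]
grip_width: 0.0631
```

>>> send_rows --pt "0 -1 0 0 0" --pt "0 -2 0 0 0" --pt "0 -3 0 0 0" --pt "0 -3 0 0 0" --pt "0 -3 0 0 0" --pt "0 -3 0 0 0" --pt "0 -3 0 0 0" --pt "0 -3 0 0 0" --pt "0 -2 0 0 0" --pt "0 0 0 0 0"

```text
clock: 27.9
tcp_pos: [0.5559, 0.1857, 0.2525]
orientation: [-1.557, -0.242, 0.236]
contact_force: [1.2, 0.6, -1.7]
grip_width: 0.0633
```

```bash
python3 go.py .566 .0064 .25 16.4
```

```text
t 27.9 tcp [0.5559 0.1857 0.2525] jawyaw 17.4 down [ 0.004  0.001 -1.   ] w 0.0633 F [ 1.2  0.6 -1.7] j7 -0.34
shift cm (x,y,z) in present axes [ -4.41   0.24 -17.41] spin about y deg 1.0
```

>>> send_rows --pt "-0.44 0 -1.74 0 0" --pt "-0.44 0 -1.74 0 0" --pt "-0.44 0 -1.74 0 0" --pt "-0.44 0 -1.74 0 0" --pt "-0.44 0 -1.74 0 0" --pt "-0.44 0 -1.74 0 0" --pt "-0.44 0 -1.74 0 0" --pt "-0.44 0 -1.74 0 0" --pt "-0.44 0 -1.74 0 0" --pt "-0.44 0 -1.74 1 0" --pt "0 0 0 0 0" --pt "0 0 0 0 0"

```text
clock: 29.4
tcp_pos: [0.5653, 0.0066, 0.25]
orientation: [-1.558, -0.226, 0.226]
contact_force: [-0.3, 0.5, -1.0]
grip_width: 0.0635
```

```bash
python3 go.py .566 .0064 .153 16.4
python3 - <<'E'
from bench import r
import cv2,numpy as np
for n in("side","top"):
    f=r.grab_frame(n); np.savez(f"{n}_3.npz",**f)
from ov import *
o=r.get_obs(); t=o["tcp_pos"]
p=(t[0],t[1],np.deg2rad(16.4))
a=ov("side_3.npz","",p,t[2]-.0207,"shal",(240,80,340,220),4); b=ov("top_3.npz","",p,t[2]-.0207,"shal",(255,150,355,265),4)
cv2.imwrite("pics/o6.png",np.hstack([a,np.vstack([b,np.zeros((a.shape[0]-b.shape[0],b.shape[1],3),np.uint8)])]))
E
```

```text
t 29.4 tcp [0.5653 0.0066 0.25  ] jawyaw 16.5 down [ 0.     0.001 -1.   ] w 0.0635 F [-0.3  0.5 -1. ] j7 -0.02
shift cm (x,y,z) in present axes [ 0.05  9.7  -0.05] spin about y deg 0.1
```

View pics/o6.png

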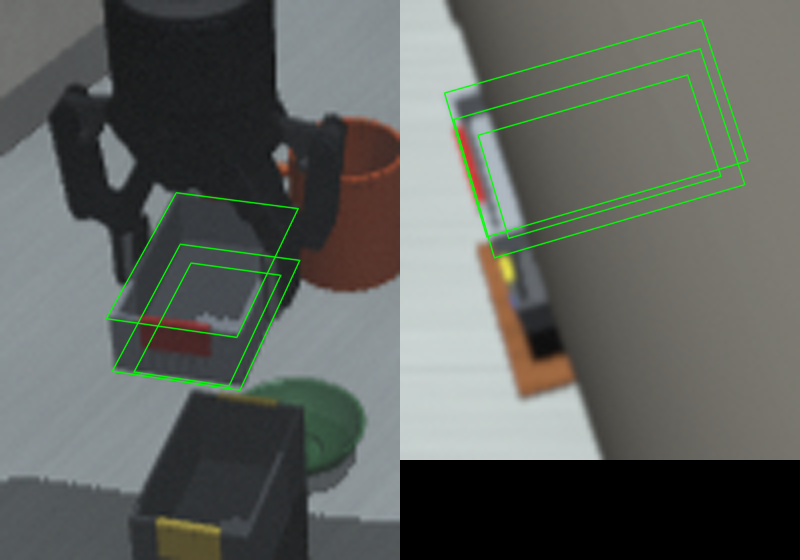

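Run:
```python
from ov import *
from bench import r
t=r.get_obs()["tcp_pos"]
p=(t[0],t[1],np.deg2rad(16.4))
a=ov("side_3.npz","",p,t[2]-.0207,"shal",(262,140,312,200),8); b=ov("top_3.npz","",p,t[2]-.0207,"shal",(260,165,300,225),8)
cv2.imwrite("pics/o7.png",np.hstack([a,b]))
```

```text
(no output)
```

View pics/o7.png

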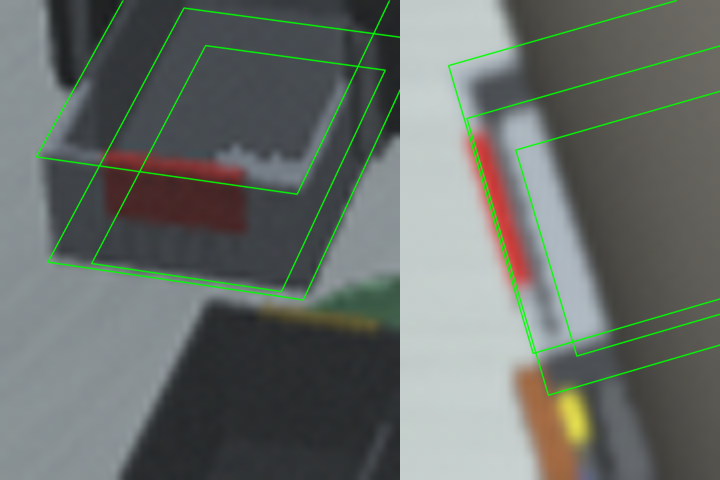

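>>> send_rows --pt "0.05 2 0.05 0 0" --pt "0 2.5 0 0 0" --pt "0 2 0 0 0" --pt "0 1 0 0 0" --pt "0 0.7 0 0 0" --pt "0 0 0 0 0" --pt "0 0 0 0 0"

```text
clock: 30.38
tcp_pos: [0.5662, 0.0067, 0.1686]
orientation: [-1.559, -0.226, 0.224]
contact_force: [-0.3, 0.9, -1.4]
grip_width: 0.0634
```

>>> send_rows --pt "0 0.3 0 0 0" --pt "0 0.3 0 0 0" --pt "0 0.3 0 0 0" --pt "0 0.2 0 0 0" --pt "0 0 0 0 0"

```text
clock: 31.0
tcp_pos: [0.5656, 0.0065, 0.1567]
orientation: [-1.559, -0.225, 0.226]
contact_force: [0.4, -0.8, -0.8]
grip_width: 0.0632
```

Expected seated TCP z = 0.132+0.0207 = 0.1527.

>>> send_rows --pt "0 0.15 0 0 0" --pt "0 0.1 0 0 0" --pt "0 0.1 0 0 0" --pt "0 0 0 0 0"

```text
clock: 31.5
tcp_pos: [0.5657, 0.0065, 0.1534]
orientation: [-1.559, -0.225, 0.225]
contact_force: [-0.5, -0.8, -0.8]
grip_width: 0.0635
```

>>> send_rows --pt "0 0.1 0 0 0" --pt "0 0.05 0 0 0" --pt "0 0 0 0 0"

```text
clock: 31.88
tcp_pos: [0.566, 0.0066, 0.1527]
orientation: [-1.559, -0.226, 0.225]
contact_force: [-2.6, -0.6, 6.3]
grip_width: 0.0632
```

>>> send_rows --pt "0 0 0 0 1" --pt "0 0 0 0 1" --pt "0 0 0 0 1" --pt "0 0 0 0 1" --pt "0 -1.5 0 0 1" --pt "0 -3 0 0 1" --pt "0 -3.5 0 0 1" --pt "0 -3.5 0 0 1" --pt "0 -1 0 0 1"

```text
clock: 33.0
tcp_pos: [0.567, 0.007, 0.2802]
orientation: [-1.56, -0.229, 0.221]
contact_force: [-0.8, -0.4, -0.7]
grip_width: 0.0854
```

```bash
python3 go.py .5115 -.18 .25 -73.3
```

```text
t 33.0 tcp [0.567  0.007  0.2802] jawyaw 16.4 down [ 0.005  0.    -1.   ] w 0.0854 F [-0.8 -0.4 -0.7] j7 -0.0
shift cm (x,y,z) in present axes [-10.63   2.99 -16.36] spin about y deg 89.7
```

>>> send_rows --pt "-1.06 0 -1.64 0 1" --pt "-1.06 0 -1.64 0 1" --pt "-1.06 0 -1.64 0 1" --pt "-1.06 0 -1.64 0 1" --pt "-1.06 0 -1.64 0 1" --pt "-1.06 0 -1.64 0 1" --pt "-1.06 0 -1.64 0 1" --pt "-1.06 0 -1.64 0 1" --pt "-1.06 0 -1.64 0 1" --pt "-1.06 0 -1.64 0 1"

```text
clock: 34.25
tcp_pos: [0.5098, -0.1812, 0.2764]
orientation: [-1.559, -0.224, 0.226]
contact_force: [0.2, 0.8, 0.2]
grip_width: 0.0854
```

>>> send_rows --pt "0 0 0 9 1" --pt "0 0 0 9 1" --pt "0 0 0 9 1" --pt "0 0 0 9 1" --pt "0 0 0 9 1" --pt "0 0 0 9 1" --pt "0 0 0 9 1" --pt "0 0 0 9 1" --pt "0 0 0 9 1" --pt "0 0 0 8.7 1" --pt "0 0 0 0 1" --pt "0 0 0 0 1"

```text
clock: 35.75
tcp_pos: [0.5103, -0.1806, 0.2767]
orientation: [-1.335, 0.989, -0.989]
contact_force: [0.3, 0.9, 0.3]
grip_width: 0.0854
```

```bash
python3 go.py .5115 -.18 .021 -73.3
python3 - <<'E'
from bench import r
import cv2,numpy as np
for n in("side","top"):
    f=r.grab_frame(n); np.savez(f"{n}_4.npz",**f); cv2.imwrite(f"pics/{n}8.png",f["image"][:,:,::-1])
from ov import *
p=(.566,.0064,np.deg2rad(16.4))
a=ov("side_4.npz","",p,.132,"shal",(235,110,335,270),3.5); b=ov("top_4.npz","",p,.132,"shal",(255,150,365,265),3.5)
h=a.shape[0]; f=lambda q:np.vstack([q,np.zeros((h-q.shape[0],q.shape[1],3),np.uint8)])
cv2.imwrite("pics/o8.png",np.hstack([a,f(b)]))
E
```

```text
t 35.75 tcp [ 0.5103 -0.1806  0.2767] jawyaw -73.1 down [-0.  0. -1.] w 0.0854 F [0.3 0.9 0.3] j7 -1.11
shift cm (x,y,z) in present axes [-2.000e-02  2.557e+01  1.400e-01] spin about y deg 0.2
```

View pics/o8.png

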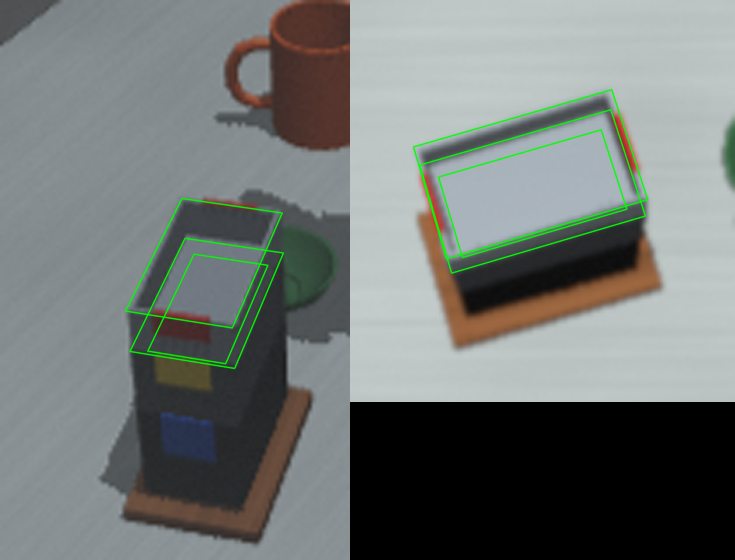

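View pics/side8.png

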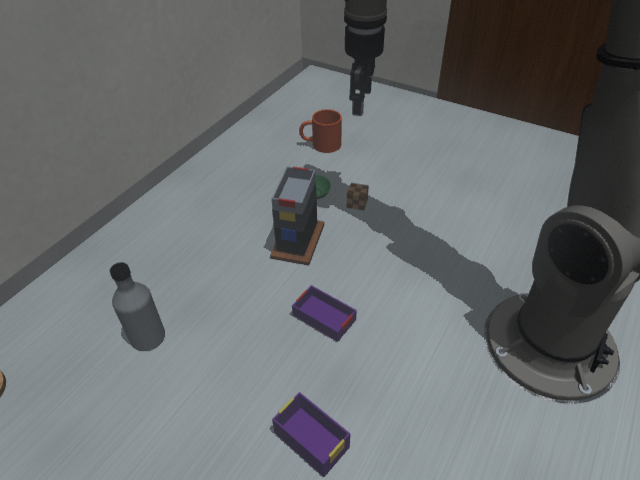

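>>> send_rows --pt "0 3 0.1 0 1" --pt "0 3 0 0 1" --pt "0 3 0 0 1" --pt "0 3 0 0 1" --pt "0 3 0 0 1" --pt "0 3 0 0 1" --pt "0 2.5 0 0 1" --pt "0 2 0 0 1" --pt "0 1.5 0 0 1" --pt "0 0.7 0 0 1" --pt "0 0 0 0 1"

```text
clock: 37.22
tcp_pos: [0.5114, -0.1804, 0.0298]
orientation: [-1.334, 0.991, -0.991]
contact_force: [0.6, -0.3, -0.1]
grip_width: 0.0853
```

>>> send_rows --pt "0 0 0 0 0" --pt "0 0 0 0 0" --pt "0 0 0 0 0" --pt "0 0 0 0 0" --pt "0 0 0 0 0" --pt "0 0 0 0 0" --pt "0 0 0 0 0"

```text
clock: 38.1
tcp_pos: [0.512, -0.1806, 0.0306]
orientation: [-1.333, 0.99, -0.992]
contact_force: [-1.0, -0.5, 5.5]
grip_width: 0.0434
```

>>> send_rows --pt "0 -1 0 0 0" --pt "0 -2 0 0 0" --pt "0 -3 0 0 0" --pt "0 -3 0 0 0" --pt "0 -3 0 0 0" --pt "0 -3 0 0 0" --pt "0 -3 0 0 0" --pt "0 -3 0 0 0" --pt "0 -2 0 0 0" --pt "0 0 0 0 0"

```text
clock: 39.35
tcp_pos: [0.5121, -0.1806, 0.2617]
orientation: [-1.332, 0.988, -0.994]
contact_force: [1.1, -0.1, -1.1]
grip_width: 0.0434
```

```bash
python3 go.py .566 .0064 .25 -73.6
```

```text
t 39.35 tcp [ 0.5121 -0.1806  0.2617] jawyaw -73.3 down [ 0.003 -0.001 -1.   ] w 0.0434 F [ 1.1 -0.1 -1.1] j7 -1.12
shift cm (x,y,z) in present axes [-16.36   1.16  10.54] spin about y deg 0.3
```

>>> send_rows --pt "-0.83 0 0.55 0 0" --pt "-1.63 0 1.05 0 0" --pt "-1.63 0 1.05 0 0" --pt "-1.63 0 1.05 0 0" --pt "-1.63 0 1.05 0 0" --pt "-1.63 0 1.05 0 0" --pt "-1.63 0 1.05 0 0" --pt "-1.63 0 1.05 0 0" --pt "-1.63 0 1.05 0 0" --pt "-1.63 0 1.05 0 0" --pt "-0.86 0 0.54 0.3 0" --pt "0 0 0 0 0"

```text
clock: 40.85
tcp_pos: [0.5653, 0.0075, 0.2598]
orientation: [-1.332, 0.994, -0.994]
contact_force: [-0.0, -1.0, -0.9]
grip_width: 0.0434
```

```bash
python3 go.py .566 .0064 .1716 -73.6
python3 - <<'E'
from bench import r
import cv2,numpy as np
for n in("side","top"):
    f=r.grab_frame(n); np.savez(f"{n}_3.npz",**f)
from ov import *
t=r.get_obs()["tcp_pos"]
p=(t[0],t[1],np.deg2rad(16.4))
a=ov("side_3.npz","",p,t[2]-.0306,"puzzle",(240,80,340,220),4); b=ov("top_3.npz","",p,t[2]-.0306,"puzzle",(255,150,355,265),4)
cv2.imwrite("pics/o9.png",np.hstack([a,np.vstack([b,np.zeros((a.shape[0]-b.shape[0],b.shape[1],3),np.uint8)])]))
E
```

```text
t 40.85 tcp [0.5653 0.0075 0.2598] jawyaw -73.5 down [-0.  0. -1.] w 0.0434 F [-0.  -1.  -0.9] j7 -1.51
shift cm (x,y,z) in present axes [0.12 8.82 0.04] spin about y deg 0.1
```

View pics/o9.png

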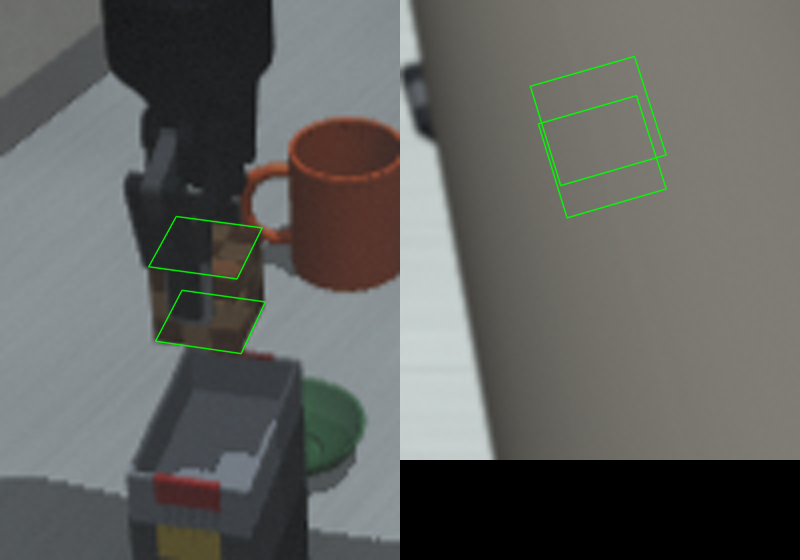

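>>> send_rows --pt "0.1 2 0.05 0 0" --pt "0 2 0 0 0" --pt "0 1.5 0 0 0" --pt "0 1 0 0 0" --pt "0 0.7 0 0 0" --pt "0 0.5 0 0 0" --pt "0 0.3 0 0 0" --pt "0 0 0 0 0" --pt "0 0 0 0 0"

```text
clock: 42.08
tcp_pos: [0.5662, 0.0058, 0.1802]
orientation: [-1.331, 0.995, -0.996]
contact_force: [-0.8, -0.2, -1.8]
grip_width: 0.0432
```

>>> send_rows --pt "0 0.2 0 0 0" --pt "0 0.2 0 0 0" --pt "0 0.15 0 0 0" --pt "0 0.1 0 0 0" --pt "0 0 0 0 0"

```text
clock: 42.7
tcp_pos: [0.5659, 0.0058, 0.1733]
orientation: [-1.331, 0.995, -0.995]
contact_force: [-0.1, -0.1, -1.3]
grip_width: 0.043
```

>>> send_rows --pt "0 0.1 0 0 0" --pt "0 0.05 0 0 0" --pt "0 0.05 0 0 0" --pt "0 0 0 0 0"

```text
clock: 43.2
tcp_pos: [0.5661, 0.0058, 0.1716]
orientation: [-1.331, 0.995, -0.995]
contact_force: [-1.1, 0.2, 2.3]
grip_width: 0.0437
```

>>> send_rows --pt "0 0 0 0 0.7" --pt "0 0 0 0 0.7" --pt "0 0 0 0 0.7" --pt "0 0 0 0 0.7" --pt "0 -1 0 0 0.7" --pt "0 -2 0 0 0.7" --pt "0 -3 0 0 0.7" --pt "0 -3 0 0 0.7" --pt "0 -3 0 0 0.7" --pt "0 0 0 0 0.7"

```text
clock: 44.45
tcp_pos: [0.5675, 0.0061, 0.2947]
orientation: [-1.328, 0.991, -0.998]
contact_force: [-0.1, -0.1, -0.9]
grip_width: 0.0592
```

>>> send_rows --pt "3 0 -1 0 1" --pt "3 0 -1 0 1" --pt "3 0 -1 0 1" --pt "3 0 -1 0 1" --pt "3 0 -1 0 1" --pt "3 0 -1 0 1" --pt "3 0 0 0 1" --pt "3 0 0 0 1" --pt "3 0 0 0 1" --pt "0 0 0 0 1" --pt "0 0 0 0 1"

```text
clock: 45.82
tcp_pos: [0.5846, -0.2692, 0.2908]
orientation: [-1.331, 0.996, -0.993]
contact_force: [0.3, 0.8, 0.2]
grip_width: 0.0856
```

Run:
```python
from bench import r
import cv2,numpy as np
for n in("side","top"):
    f=r.grab_frame(n); np.savez(f"{n}_5.npz",**f); cv2.imwrite(f"pics/{n}9.png",f["image"][:,:,::-1])
from ov import *
p=(.566,.0064,np.deg2rad(16.4))
a=ov("side_5.npz","",p,.141,"puzzle",(235,110,335,270),3.5); b=ov("top_5.npz","",p,.132,"shal",(255,150,365,265),3.5)
h=a.shape[0]; f=lambda q:np.vstack([q,np.zeros((h-q.shape[0],q.shape[1],3),np.uint8)])
cv2.imwrite("pics/o10.png",np.hstack([a,f(b)]))
```

```text
(no output)
```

View pics/o10.png

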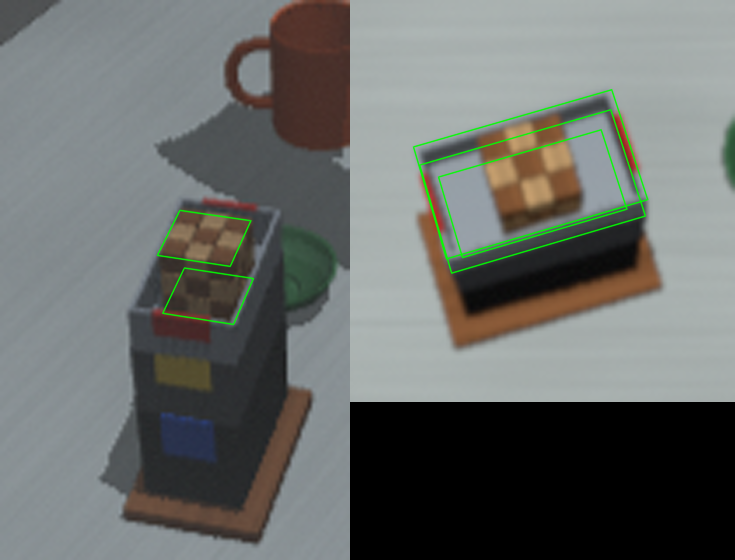

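View pics/top9.png

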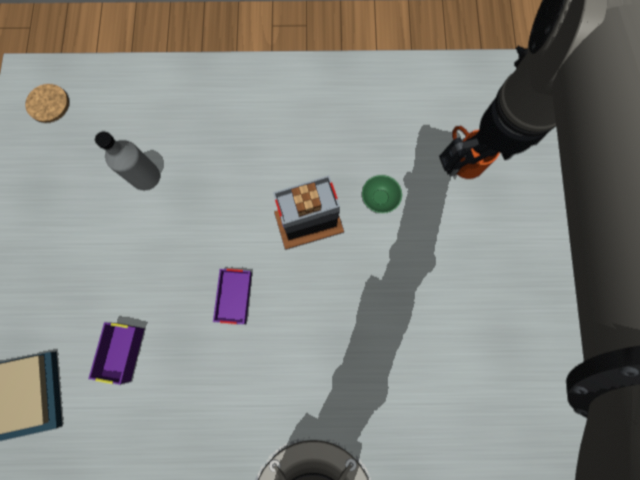

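Run:
```python
from ov import *
p=(.566,.0064,np.deg2rad(16.4))
a=ov("side.npz","",p,0,"board",(262,205,332,275),6); b=ov("top.npz","",p,0,"board",(265,180,355,255),5)
h=a.shape[0]; f=lambda q:np.vstack([q,np.zeros((h-q.shape[0],q.shape[1],3),np.uint8)])
cv2.imwrite("pics/o11.png",np.hstack([a[:,:380],f(b)[:h]]))
```

```text
(no output)
```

View pics/o11.png

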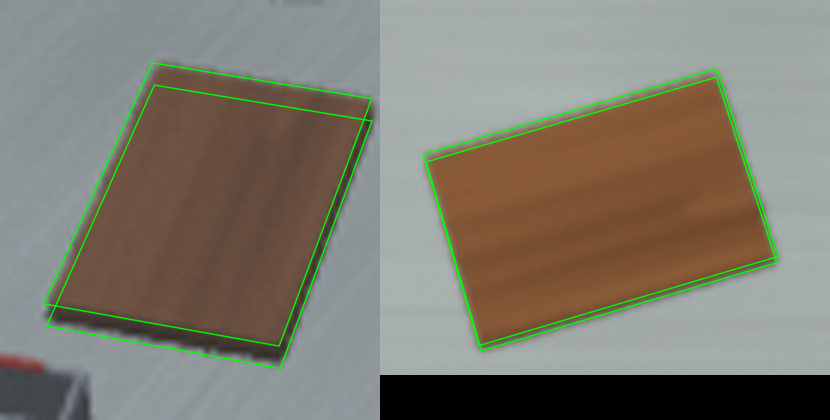

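```bash
python3 -c "
from bench import r
print(r.hand_in()); print(r.get_obs()['clock'])"
```

```text
the job is handed in; nothing more can be done
None
the job is handed in; nothing more can be done
```

The tower is built and handed in at about 46 s. I set the dark box on the board, seated the mid-grey box and then the pale box, and laid the puzzle cube flat in the pale box. The gripper is open and clear of the tower.

- **Seating:** each box and the cube made contact at the TCP height that full seating predicts: 0.1155 m for the mid-grey box, 0.1527 m for the pale box and 0.1716 m for the cube.
- **Position:** in the last pictures from both cameras the tower lines up with the estimated board pose (x 0.566 m, y 0.006 m, 16.4°) to about 1–2 mm. I left the mug, bottle and dish alone. The bottle and dish stand where they started in both views. The mug is half hidden by the arm in the top view but unmoved in the side view.
- **Forces:** the reported wrist force stayed under 7 N.

Two checks disagreed:
- **Board position:** a side-view-only fit put the board about 7 mm off in y, because its colour mask was poor. The final overlay in both views supported the pose I used.
- **Pale box in the grip:** the top view showed it about 2–3 mm off. It still seated at the expected height.

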